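Flip the status paddle at the test tube rack

TASK

The tubes in the test tube rack are done: with your fingertips, push up the free edge of the status paddle that stands in front of the test tube rack and swing it right over its hinge, until it lies fully down on the far side with its bar face up. Only push the paddle, do not pinch it. Leave the paddle in front of the vial block and everything else as it is.

Things in the scene. Friction and masses are not known exactly. Their poses are not given: they have to be found in the camera images.
- stand_tubes: Fixed metal flag stand on the robot's side of the test tube rack. Base plate 56 x 68 x 10 mm (x, y, z); two uprights 8 mm thick, 16 mm deep, 91 mm tall, 26 mm either side of the middle, carry a paddle's hinge between them. Origin: centre of the underside. Its own +x points away from the robot, towards the test tube rack; the hinge axis is its own y.
- stand_tubes_hinge (a point): Middle of that stand's hinge axis, 85 mm above the desk; axes as the stand's. The hinge is stiff: the paddle stays at any angle; it turns against about 0.03 N m of friction (under 1 N at the free edge).
- paddle_tubes (a joint): Angle of the paddle in front of the test tube rack. 0 = level on the robot's side of the hinge, ring face up; 1.57 = straight up; 3.14 = level on the far side, bar face up. Stops at 0 and 3.14; starts between 0 and 0.3.
- paddle_tubes_edge (a point): Middle of the free edge of that paddle, which moves with it: a flat white plate 36 mm wide, 5 mm thick, free edge 55 mm from the hinge axis. Only the bare desk lies below the free edge, about 80 mm down. One face bears a dark ring 29 mm across (up at the start), the other a dark bar 27 x 10 mm (underneath).
- stand_vials: Fixed metal flag stand on the robot's side of the low vial block. Base plate 56 x 68 x 10 mm (x, y, z); two uprights 8 mm thick, 16 mm deep, 91 mm tall, 26 mm either side of the middle, carry a paddle's hinge between them. Origin: centre of the underside. Its own +x points away from the robot, towards the low vial block; the hinge axis is its own y.
- stand_vials_hinge (a point): Middle of that stand's hinge axis, 85 mm above the desk; axes as the stand's. The hinge is stiff: the paddle stays at any angle; it turns against about 0.03 N m of friction (under 1 N at the free edge).
- paddle_vials (a joint): Angle of the paddle in front of the low vial block. 0 = level on the robot's side of the hinge, ring face up; 1.57 = straight up; 3.14 = level on the far side, bar face up. Stops at 0 and 3.14; starts between 0 and 0.3.
- paddle_vials_edge (a point): Middle of the free edge of that paddle, which moves with it: a flat white plate 36 mm wide, 5 mm thick, free edge 55 mm from the hinge axis. Only the bare desk lies below the free edge, about 80 mm down. One face bears a dark ring 29 mm across (up at the start), the other a dark bar 27 x 10 mm (underneath).
- tube_rack: Test tube rack, 62 x 116 x 126 mm, with three tubes reaching 153 mm above the desk; loose, about 0.25 kg; its middle stands about 117 mm beyond the hinge axis of its stand. Origin: centre, 4 mm under its underside. Bystander.
- vial_block: Low pale block, 44 x 88 x 22 mm, with five small vials reaching 37 mm above the desk; loose; its middle stands about 113 mm beyond the hinge axis of the other stand. Origin: centre of its underside. Bystander.
- beaker: Small clear beaker, 40 mm across, 45 mm tall, loose, stands between the two stands. Origin: centre of its underside. Bystander.
- slide_case: Flat plastic slide case, 34 x 88 x 12 mm, loose, lies between the two stands, nearer the robot than the beaker. Its long side is its own y. Origin: centre of its underside. Bystander.
Mind the look-alikes: they are no part of the job. Leave any turquoise look-alike of the stand_tubes alone.

How it is judged:
By the outcome, as a careful person would: the job done as asked, in the order asked, and still so for the second after the job is handed in, with the robot touching nothing.
It also fails if it takes over 38 s, if anything falls off the work surface, if the arm or the gripper's body presses on something with over 40 N, if the wrist force passes 120 N, or if a joint passes its speed limit or range.

ROBOT

A 7-joint arm with a two-finger parallel gripper is mounted at the origin on the work surface; the furniture and walls round the work are solid. World frame = base frame: x ahead of the robot, y to its left, z up, the work surface at z = 0. Lengths are in m, angles in rad, forces in N, time in s.
With the tool pointing down it reaches from about 0.4 to 0.85 m from the base axis. Payload 10.4 kg.
Tool frame: the origin (TCP) lies midway between the tips of the shut fingers; the grasp point (between the pads) lies 19 mm behind it (manip.grasp_offset is the distance from the TCP to the grasp point, in m); z points along the fingers, y is the line along which they close (so a half turn about z gives the same grasp; the last joint's range is limited). The gripper opens to 85 mm and grips with 20 to 120 N. Pads are 22 mm wide; open, the fingers measure 114 mm over their backs; the gripper's body (76 mm by 85 mm) begins 54 mm behind the grasp point. The pads swing forward as they close: fully open they stand 13 mm farther back than shut.
Start: joints at [-0.023, 0.332, -0.065, 1.46, 0.022, 1.35, -0.088], TCP at [0.625, 0, 0.231] pointing down, gripper open.
Joint ranges: [-2.6, 2.6], [-0.5, 2.12], [-1.47, 1.34], [0.16, 2.42], [-1.27, 4.41], [0.06, 2.06], [-2.6, 2.6]. Speed limits (rad/s): [2.22, 2.22, 2.79, 2.79, 3.14, 3.14, 3.14].

INTERFACE

Orientations are given as [roll, pitch, yaw] about the fixed x, y, z axes, in that order (R = Rz(yaw) Ry(pitch) Rx(roll)).
In Python, from workcell import manip gives the robot as it stands. The module is installed in compiled form; this text tells all that it offers.
- The arm moves only by the tool play_rows, never from a script. Its argument "targets" is a list of rows, each an object with "xyz": the shift along the tool's x, y, z in m, a list of three; "roll": the turn about the tool's z in rad; "grip": the finger opening in m, from 0 to 0.0854. A call has exactly 8 rows; each row shifts and turns the commanded pose from where the row before left it, along the tool's axes as they then stand; what a row does not reach is not made up. A row lasts 1/12 s, in which the tool goes at most 41.7 mm and 7.16 degrees, less where a joint would pass 70% of its speed; a pose out of reach is approached as far as the arm can. A call is refused whole if a number of a shift passes 0.0417 or a number of a turn 0.125, either way. A call with a gripper value outside its range is refused whole. The fingers move at their own pace and stop on an object; "squeeze" is the grip in N (left out, the last holds). Time passes only in rows, so rows that do not move let the fingers close, or fill a call up. It gives the time, the measured TCP pose, the force, the opening and the grip force at its end, in the units of the state.
- manip.get_obs(): the state, without advancing time (a new reading comes with each control period).
- manip.snapshot(name): name is "scene" or "side" or "wrist"; returns (picture, depth): 420x560x3 uint8, blue, green, red; 420x560 float32, m along the optical axis (not along the pixel's ray), 0 where there is no reading.
- manip.camera_params(name): a dict with "fx", "fy", "cx", "cy" (pixels), "T" (4x4, takes a point from camera to world coordinates). Camera axes: x right, y up, looking along -z (the intrinsics and any distortion apply to the point x, -y, -z); pixel columns grow to the right and rows downward; lengths in m; the calibration is good to about 2 mm. A picture is of the moment at which its call begins: read the wrist's pose just before it. camera_params takes no time and is no camera call; for the wrist camera it gives the pose at the moment of the call.
- manip.finish_job(): hands the job in; it is judged then, once.
Trained networks look in the newest picture that a camera, given by its name, has taken for a name from the list of things; names that differ only in an ending like _2 or _b are one class to them, and where a whole thing is asked for, a point or a joint stands for the part that bears it (a point fixed in the world has none). Each returns a list of dicts, best first, with "conf" (0 to 1); they miss things now and then, are a little off and sometimes report something else, mostly with a low value. They report only what shows in the picture. A call takes as long as a camera call. They do not tell look-alikes from the thing itself.
- manip.boxes_of(target, camera): "xyz" ([x, y, z] in m, in world coordinates, good to about 4 mm: the middle of the surface that is visible of it).
- manip.masks_of(target, camera): "region" (420x560 bool, what is visible of it).
The state is a dict: "time_s": time; "q": joint angles; "joint_vel": joint speeds; "joint_torque": joint torques, N m; "eef_pos": TCP position; "tcp_rot": TCP orientation; "force": force on the tool from outside, world axes, zero at the start; "torque": the same for the moment, N m; "width": opening from 0.0 (shut) to 1.0 (fully open); "grasp_force": force on a finger pad.
Only numpy, scipy, OpenCV 4.12 (cv2) and the standard library are available. Lean on these libraries where they do the work, as an engineer would, in place of code of your own. Each camera call takes 0.05 s, during which the arm holds its last target. There are 200 camera calls.

## Working session

There is one attempt and no reset: what is moved stays moved. The work goes in short steps, Python scripts to look and compute and a tool call to move; the robot and the scene stay as the last step left them, time stands still between calls to the robot, and variables do not carry over. Pictures are saved under pics/ and viewed, at most 10 in all, crops included, and the job is handed in when it is done.

Besides the shell and the picture viewer there is one more tool, called after "Call:" by a JSON object that holds its "method" and its "body". play_rows: Moves the arm, as the interface text tells. Its arguments: {"type":"object","properties":{"targets":{"type":"array","items":{"type":"object","properties":{"xyz":{"type":"array","items":{"type":"number"}},"roll":{"type":"number"},"grip":{"type":"number"}}}},"squeeze":{"type":"number"}},"required":["targets"]}

```bash
mkdir -p pics; python3 - <<'E'
from workcell import manip
import cv2,numpy as np
o=manip.get_obs();print(o['time_s'],o['eef_pos'],o['tcp_rot'])
ims=[]
for c in("scene","side"):
    im,d=manip.snapshot(c);cv2.imwrite(f"pics/{c}.png",im);np.save(c,d)
    for t in("stand_tubes","stand_vials","tube_rack","paddle_tubes","paddle_tubes_edge","beaker","slide_case","vial_block"):
        print(c,t,[(np.round(b['xyz'],3).tolist(),round(b['conf'],2)) for b in manip.boxes_of(t,c)])
E
```

```text
0.0 [6.24628932e-01 1.50945617e-05 2.30516255e-01] [-3.14017739e+00  7.37525407e-05  1.57088459e+00]
scene stand_tubes [([0.541, 0.074, 0.036], 0.95), ([0.552, 0.199, 0.029], 0.67)]
scene stand_vials [([0.493, -0.121, 0.032], 0.82), ([0.599, -0.131, 0.025], 0.72)]
scene tube_rack [([0.656, 0.052, 0.071], 0.85), ([0.488, -0.119, 0.032], 0.48)]
scene paddle_tubes [([0.515, 0.07, 0.09], 0.79), ([0.528, 0.2, 0.088], 0.58)]
scene paddle_tubes_edge [([0.525, 0.199, 0.086], 0.92), ([0.512, 0.068, 0.09], 0.84)]
scene beaker [([0.528, -0.005, 0.028], 0.59)]
scene slide_case [([0.444, 0.004, 0.01], 0.67), ([0.47, -0.131, 0.088], 0.49)]
scene vial_block [([0.602, -0.133, 0.024], 0.92), ([0.489, -0.119, 0.035], 0.49)]
side stand_tubes [([0.541, 0.193, 0.088], 0.65), ([0.535, 0.059, 0.079], 0.57)]
side stand_vials [([0.494, -0.133, 0.082], 0.7)]
side tube_rack [([0.659, 0.031, 0.118], 0.81)]
side paddle_tubes [([0.52, 0.07, 0.087], 0.93), ([0.528, 0.194, 0.086], 0.79)]
side paddle_tubes_edge [([0.519, 0.067, 0.089], 0.81), ([0.529, 0.198, 0.09], 0.62)]
side beaker [([0.536, 0.0, 0.024], 0.9)]
side slide_case [([0.45, -0.005, 0.016], 0.74), ([0.519, 0.068, 0.09], 0.71)]
side vial_block [([0.61, -0.146, 0.021], 0.74), ([0.475, -0.13, 0.093], 0.32)]
```

View pics/scene.png

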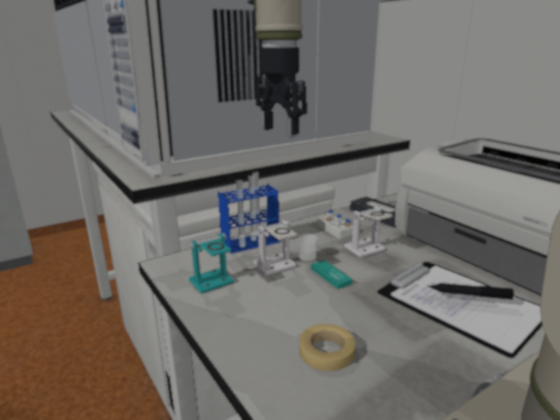

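View pics/side.png

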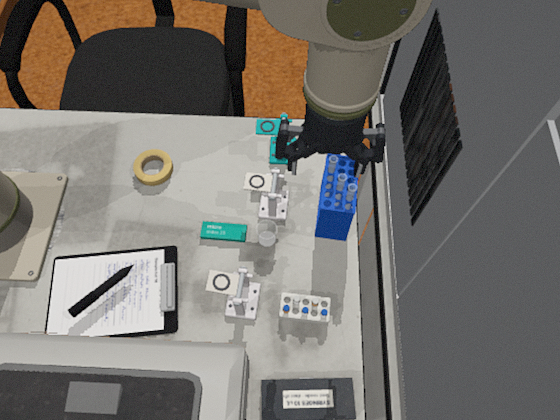

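The white stand at side-view pixel (273,207), with its ring paddle at (257,182), is the target. The turquoise look-alike is at (275,130). Next I'll measure the stand and its paddle from depth.

```bash
cat > h.py <<'E'
from workcell import manip
import numpy as np
def cloud(d,c):
    p=manip.camera_params(c);v,u=np.mgrid[:d.shape[0],:d.shape[1]]
    P=np.stack([(u-p['cx'])/p['fx']*d,-(v-p['cy'])/p['fy']*d,-d,np.ones_like(d)],-1)@p['T'].T
    P=P[...,:3];P[d==0]=np.nan;return P
E
python3 - <<'E'
from h import *
import cv2
manip.snapshot("side")
P=cloud(np.load("side.npy"),"side")
print("desk",P[190:200,210:220,2].mean(), P[235,300])
for m in manip.masks_of("paddle_tubes","side"):
    r=cv2.erode(m['region'].astype(np.uint8),np.ones((3,3)))>0
    Q=P[r];Q=Q[(Q[:,2]>.07)&(Q[:,2]<.16)]
    if len(Q)<20: continue
    c,*_=np.linalg.lstsq(np.c_[Q[:,:2],np.ones(len(Q))],Q[:,2],rcond=None)
    print(m['conf'],len(Q),Q.min(0),Q.max(0),"plane",c, np.round(cv2.minAreaRect(Q[:,:2].astype(np.float32)*1000),1) if 0 else cv2.minAreaRect((Q[:,:2]*1000).astype(np.float32)))
# stand region
R=P[150:235,235:310].reshape(-1,3)
R=R[(abs(R[:,1]-.06)<.06)&(abs(R[:,0]-.53)<.06)]
b=R[(R[:,2]>.005)&(R[:,2]<.016)&(R[:,1]>.015)]; t=R[(R[:,2]>.082)&(R[:,2]<.15)]
for q in(b,t): print(len(q),q.min(0),q.max(0),cv2.minAreaRect((q[:,:2]*1000).astype(np.float32)))
E
python3 -c "
import cv2
a=cv2.imread('pics/side.png')[140:240,220:320];cv2.imwrite('pics/crop.png',cv2.resize(a,None,fx=6,fy=6,interpolation=2))"
```

```text
desk 7.109388845249698e-05 [0.60091049 0.00260116 0.00089443]
0.78 281 [0.50491887 0.17752317 0.08430938] [0.54800394 0.21173725 0.09276662] plane [0.00359852 0.00297775 0.08566616] ((526.5017700195312, 194.59828186035156), (43.184879302978516, 34.04827117919922), 0.33749619126319885)
0.75 443 [0.49222862 0.04824746 0.08342098] [0.54818296 0.08453191 0.09457391] plane [-0.01468306 -0.00093312  0.09644871] ((519.8463134765625, 67.33233642578125), (35.66815185546875, 55.74691390991211), 86.84559631347656)
0.32 922 [ 0.4459291  -0.16626664  0.07002837] [ 0.51452725 -0.10234305  0.09933418] plane [-0.17161177  0.03200715  0.1776303 ] ((479.8642578125, -133.53857421875), (64.11576080322266, 67.66556549072266), 87.72818756103516)
559 [0.47144206 0.01574541 0.00504377] [0.57445685 0.09912358 0.01506884] ((523.11376953125, 57.88909149169922), (110.03671264648438, 71.70915222167969), 6.830634117126465)
700 [0.48946138 0.03186272 0.08202769] [0.56282141 0.09935237 0.09457391] ((525.2500610351562, 67.92420959472656), (67.9578857421875, 71.41758728027344), 84.3648910522461)
```

View pics/crop.png

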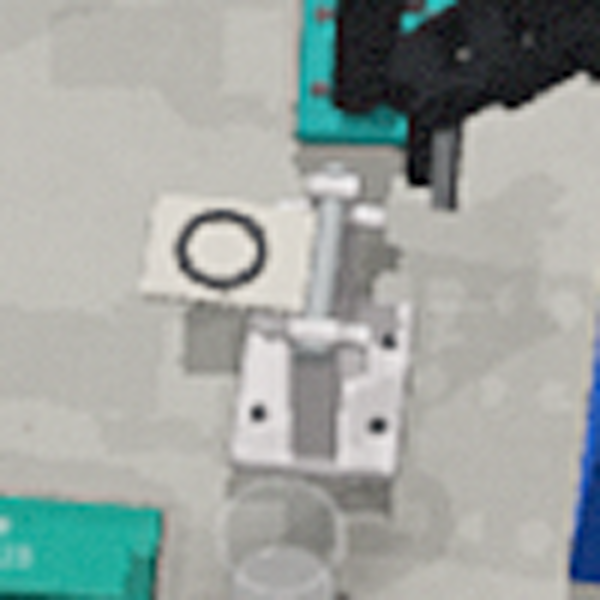

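The plate is nearly level at θ≈0. Its free edge is at x≈0.491, y≈0.069, z≈0.085. The hinge is at about (0.546, 0.066), with a yaw of about -4°. I'll shut the fingers, move in front of the edge and turn the tool so its x axis points along the stand's x.

Call:
{"method": "play_rows", "body": {"targets": [{"xyz": [0.009,-0.0235,0],"roll": 0,"grip": 0},{"xyz": [0.009,-0.0235,0],"roll": 0,"grip": 0},{"xyz": [0.009,-0.0235,0],"roll": 0,"grip": 0},{"xyz": [0.009,-0.0235,0],"roll": 0,"grip": 0},{"xyz": [0.009,-0.0235,0],"roll": 0,"grip": 0},{"xyz": [0.009,-0.0235,0],"roll": 0,"grip": 0},{"xyz": [0.009,-0.0235,0],"roll": 0,"grip": 0},{"xyz": [0.009,-0.0235,0],"roll": 0,"grip": 0}]}}

```text
time_s: 1.67
eef_pos: [0.4359, 0.0723, 0.2314]
tcp_rot: [3.141, 0.0, 1.571]
force: [-0.8, 0.3, -0.5]
width: -0.003
grasp_force: 0.0
```

Call:
{"method": "play_rows", "body": {"targets": [{"xyz": [0,0,0],"roll": 0.12,"grip": 0},{"xyz": [0,0,0],"roll": 0.12,"grip": 0},{"xyz": [0,0,0],"roll": 0.12,"grip": 0},{"xyz": [0,0,0],"roll": 0.12,"grip": 0},{"xyz": [0,0,0],"roll": 0.12,"grip": 0},{"xyz": [0,0,0],"roll": 0.12,"grip": 0},{"xyz": [0,0,0],"roll": 0.12,"grip": 0},{"xyz": [0,0,0],"roll": 0.12,"grip": 0}]}}

```text
time_s: 2.33
eef_pos: [0.437, 0.072, 0.2314]
tcp_rot: [3.141, -0.0, 0.605]
force: [-0.2, -0.9, 0.0]
width: -0.004
grasp_force: 0.0
```

Call:
{"method": "play_rows", "body": {"targets": [{"xyz": [0,0,0],"roll": 0.12,"grip": 0},{"xyz": [0,0,0],"roll": 0.12,"grip": 0},{"xyz": [0,0,0],"roll": 0.12,"grip": 0},{"xyz": [0,0,0],"roll": 0.12,"grip": 0},{"xyz": [0,0,0],"roll": 0.12,"grip": 0},{"xyz": [0,0,0],"roll": 0.08,"grip": 0},{"xyz": [0,0,0],"roll": 0,"grip": 0},{"xyz": [0,0,0],"roll": 0,"grip": 0}]}}

```text
time_s: 3.0
eef_pos: [0.437, 0.072, 0.2314]
tcp_rot: [-3.142, -0.0, -0.067]
force: [0.1, -0.1, 0.2]
width: -0.001
grasp_force: 0.0
```

```bash
python3 - <<'E'
from h import *
import cv2
o=manip.get_obs();print(o['time_s'],o['eef_pos'],o['tcp_rot'],o['force'],o['width'])
im,d=manip.snapshot("wrist");cv2.imwrite("pics/w.png",im)
P=cloud(d,"wrist")
im2,d2=manip.snapshot("side");cv2.imwrite("pics/s2.png",im2[120:260,160:360].repeat(4,0).repeat(4,1))
P2=cloud(d2,"side")
for n,Q in(("w",P),("s",P2)):
    R=Q.reshape(-1,3);R=R[(R[:,0]>.48)&(R[:,0]<.6)&(abs(R[:,1]-.067)<.014)&(R[:,2]>.06)&(R[:,2]<.11)]
    if len(R):
        for y0 in(.057,.067,.077):
            q=R[abs(R[:,1]-y0)<.005]; print(n,y0,len(q),q.min(0),q.max(0))
    R=Q.reshape(-1,3);R=R[(R[:,0]>.49)&(R[:,0]<.52)&(abs(R[:,1]-.067)<.04)&(R[:,2]>.07)&(R[:,2]<.11)]
    if len(R): print(n,"mid-plate y",R.min(0),R.max(0))
E
```

```text
3.0 [0.43701916 0.07196709 0.23140685] [-3.14156540e+00 -2.32674575e-04 -6.65170907e-02] [ 0.10438618 -0.0541303   0.21102707] -0.0011195057160464776
w 0.057 771 [0.48966021 0.05303418 0.08582234] [0.54851703 0.06199875 0.09282037]
w 0.067 878 [0.4901024  0.06200263 0.08620584] [0.54915643 0.07198913 0.09412612]
w 0.077 794 [0.49069477 0.07201049 0.08555279] [0.54975188 0.08099381 0.09283483]
w mid-plate y [0.49005237 0.05284982 0.08582234] [0.51996025 0.09002304 0.09412612]
s 0.057 137 [0.48958004 0.05301403 0.08350321] [0.54884209 0.06196036 0.09355527]
s 0.067 148 [0.49043787 0.06241373 0.08356076] [0.54874511 0.07186716 0.09311346]
s 0.077 138 [0.49024682 0.07204839 0.08489631] [0.54998985 0.08093275 0.09284605]
s mid-plate y [0.49007089 0.04890132 0.08300289] [0.51986501 0.08771781 0.09355527]
```

View pics/w.png

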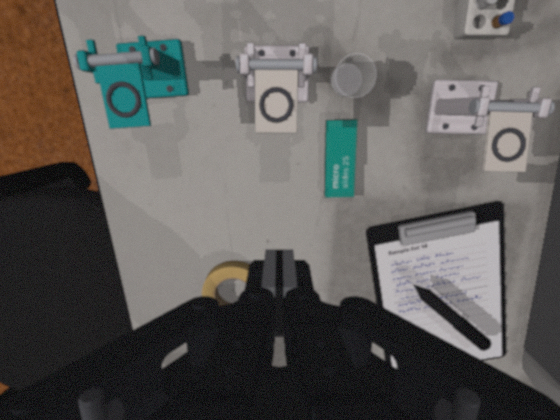

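View pics/s2.png

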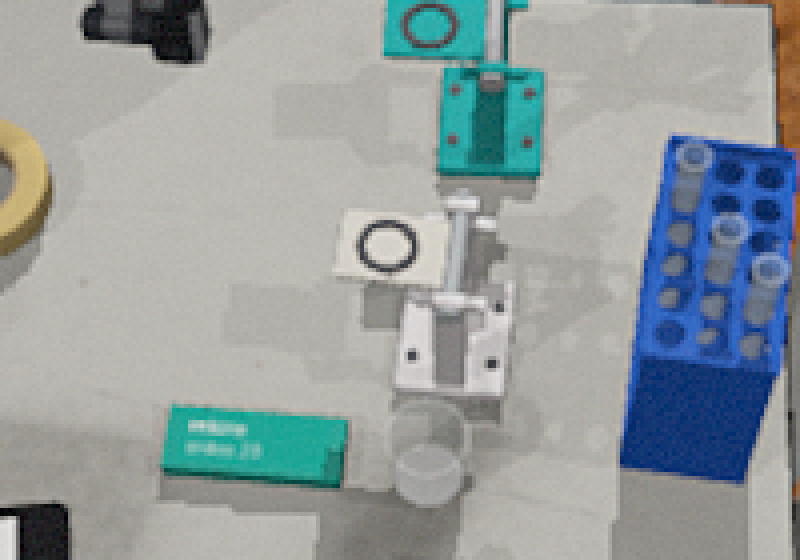

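The wrist view confirms that the target paddle (277,100) is in line with the fingers. I'll descend in front of its free edge.

Call:
{"method": "play_rows", "body": {"targets": [{"xyz": [0.003,0,0.021],"roll": 0,"grip": 0},{"xyz": [0.003,0,0.021],"roll": 0,"grip": 0},{"xyz": [0.003,0,0.021],"roll": 0,"grip": 0},{"xyz": [0.003,0,0.021],"roll": 0,"grip": 0},{"xyz": [0.003,0,0.021],"roll": 0,"grip": 0},{"xyz": [0.003,0,0.021],"roll": 0,"grip": 0},{"xyz": [0.003,0,0.021],"roll": 0,"grip": 0},{"xyz": [0.003,0,0.021],"roll": 0,"grip": 0}]}}

```text
time_s: 3.77
eef_pos: [0.4611, 0.0704, 0.0624]
tcp_rot: [-3.141, -0.0, -0.067]
force: [-0.5, -0.3, 0.1]
width: 0.004
grasp_force: 0.0
```

Call:
{"method": "play_rows", "body": {"targets": [{"xyz": [0.003,0,0],"roll": 0,"grip": 0},{"xyz": [0.003,0,0],"roll": 0,"grip": 0},{"xyz": [0.003,0,0],"roll": 0,"grip": 0},{"xyz": [0.002,0,0],"roll": 0,"grip": 0},{"xyz": [0,0,0],"roll": 0,"grip": 0},{"xyz": [0,0,0],"roll": 0,"grip": 0},{"xyz": [0,0,0],"roll": 0,"grip": 0},{"xyz": [0,0,0],"roll": 0,"grip": 0}]}}

```text
time_s: 4.43
eef_pos: [0.472, 0.0696, 0.0637]
tcp_rot: [-3.141, -0.001, -0.069]
force: [-0.3, 0.1, 0.2]
width: -0.001
grasp_force: 0.0
```

Call:
{"method": "play_rows", "body": {"targets": [{"xyz": [0.001,0,0],"roll": 0,"grip": 0},{"xyz": [0.001,0,0],"roll": 0,"grip": 0},{"xyz": [0.001,0,0],"roll": 0,"grip": 0},{"xyz": [0.001,0,0],"roll": 0,"grip": 0},{"xyz": [0.001,0,0],"roll": 0,"grip": 0},{"xyz": [0,0,0],"roll": 0,"grip": 0},{"xyz": [0,0,0],"roll": 0,"grip": 0},{"xyz": [0,0,0],"roll": 0,"grip": 0}]}}

```text
time_s: 5.1
eef_pos: [0.4769, 0.0692, 0.0633]
tcp_rot: [3.142, 0.0, -0.069]
force: [-0.4, -0.1, -0.2]
width: -0.003
grasp_force: 0.0
```

Call:
{"method": "play_rows", "body": {"targets": [{"xyz": [0.001,0,0],"roll": 0,"grip": 0},{"xyz": [0.001,0,0],"roll": 0,"grip": 0},{"xyz": [0.001,0,0],"roll": 0,"grip": 0},{"xyz": [0,0,0],"roll": 0,"grip": 0},{"xyz": [0,0,0],"roll": 0,"grip": 0},{"xyz": [0,0,0],"roll": 0,"grip": 0},{"xyz": [0,0,0],"roll": 0,"grip": 0},{"xyz": [0,0,0],"roll": 0,"grip": 0}]}}

```text
time_s: 5.77
eef_pos: [0.4799, 0.069, 0.0633]
tcp_rot: [3.142, -0.0, -0.069]
force: [1.0, 0.4, -0.5]
width: 0.001
grasp_force: 0.0
```

Call:
{"method": "play_rows", "body": {"targets": [{"xyz": [0.001,0,0],"roll": 0,"grip": 0},{"xyz": [0.001,0,0],"roll": 0,"grip": 0},{"xyz": [0,0,0],"roll": 0,"grip": 0},{"xyz": [0,0,0],"roll": 0,"grip": 0},{"xyz": [0,0,0],"roll": 0,"grip": 0},{"xyz": [0,0,0],"roll": 0,"grip": 0},{"xyz": [0,0,0],"roll": 0,"grip": 0},{"xyz": [0,0,0],"roll": 0,"grip": 0}]}}

```text
time_s: 6.43
eef_pos: [0.4802, 0.069, 0.0625]
tcp_rot: [3.141, 0.004, -0.069]
force: [-7.0, -0.6, -0.2]
width: -0.001
grasp_force: 3.0
```

Contact at 7 N. Now I'll drag the edge upward along its arc, keeping the preload.

Call:
{"method": "play_rows", "body": {"targets": [{"xyz": [0.0005,0,-0.002],"roll": 0,"grip": 0},{"xyz": [0.0005,0,-0.002],"roll": 0,"grip": 0},{"xyz": [0.0005,0,-0.002],"roll": 0,"grip": 0},{"xyz": [0.0005,0,-0.002],"roll": 0,"grip": 0},{"xyz": [0.0005,0,-0.002],"roll": 0,"grip": 0},{"xyz": [0.0005,0,-0.002],"roll": 0,"grip": 0},{"xyz": [0.0005,0,-0.002],"roll": 0,"grip": 0},{"xyz": [0.0005,0,-0.002],"roll": 0,"grip": 0}]}}

```text
time_s: 7.1
eef_pos: [0.4824, 0.0688, 0.0779]
tcp_rot: [3.14, 0.008, -0.069]
force: [-12.3, 2.0, 2.9]
width: 0.002
grasp_force: 6.7
```

```bash
cat >> h.py <<'E'
def ang():
    im,d=manip.snapshot("side");R=cloud(d,"side")[140:240,220:320].reshape(-1,3)
    R=R[(R[:,0]>.47)&(R[:,0]<.62)&(abs(R[:,1]-.068)<.012)&(R[:,2]>.06)&(R[:,2]<.16)]
    for x in np.arange(.48,.61,.01):
        q=R[abs(R[:,0]-x)<.005]
        if len(q): print(round(x,2),len(q),q[:,2].max().round(4),np.median(q[:,2]).round(4))
    return im
E
python3 - <<'E'
from h import *
import cv2
im=ang();cv2.imwrite("pics/s3.png",im[120:260,200:360].repeat(4,0).repeat(4,1))
E
```

```text
0.48 5 0.1306 0.1299
0.49 31 0.1296 0.1026
0.5 71 0.1541 0.1021
0.51 66 0.1035 0.0988
0.52 60 0.0994 0.0957
0.53 60 0.0981 0.0921
0.54 61 0.0924 0.0897
0.55 29 0.0922 0.0886
```

The paddle has risen to about 0.32 rad. I'll continue along the arc.

Call:
{"method": "play_rows", "body": {"targets": [{"xyz": [0.002,0,-0.005],"roll": 0,"grip": 0},{"xyz": [0.002,0,-0.005],"roll": 0,"grip": 0},{"xyz": [0.003,0,-0.005],"roll": 0,"grip": 0},{"xyz": [0.004,0,-0.0045],"roll": 0,"grip": 0},{"xyz": [0.004,0,-0.004],"roll": 0,"grip": 0},{"xyz": [0.005,0,-0.0035],"roll": 0,"grip": 0},{"xyz": [0.005,0,-0.003],"roll": 0,"grip": 0},{"xyz": [0.005,0,-0.002],"roll": 0,"grip": 0}]}}

```text
time_s: 7.82
eef_pos: [0.5166, 0.0665, 0.1118]
tcp_rot: [-3.141, -0.001, -0.069]
force: [-0.7, -0.6, 1.0]
width: 0.003
grasp_force: 0.5
```

```bash
python3 - <<'E'
from h import *
import cv2
im=ang();cv2.imwrite("pics/s4.png",im[120:260,200:360].repeat(4,0).repeat(4,1))
E
```

```text
0.52 4 0.1222 0.1172
0.53 63 0.1588 0.1361
0.54 80 0.13 0.1111
0.55 29 0.0922 0.0892
```

View pics/s4.png

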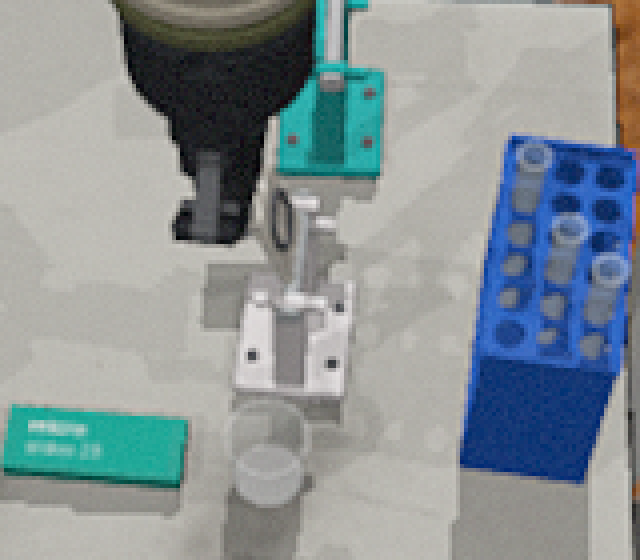

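The paddle stands at about 1.3 rad, with its ring visible edge-on at (280,220). I'll push it over the top, then down on the far side.

Call:
{"method": "play_rows", "body": {"targets": [{"xyz": [0.005,0,-0.001],"roll": 0,"grip": 0},{"xyz": [0.005,0,-0.001],"roll": 0,"grip": 0},{"xyz": [0.005,0,-0.001],"roll": 0,"grip": 0},{"xyz": [0.005,0,-0.001],"roll": 0,"grip": 0},{"xyz": [0.005,0,-0.001],"roll": 0,"grip": 0},{"xyz": [0.005,0,0],"roll": 0,"grip": 0},{"xyz": [0.005,0,0],"roll": 0,"grip": 0},{"xyz": [0.005,0,0],"roll": 0,"grip": 0}]}}

```text
time_s: 8.53
eef_pos: [0.5563, 0.0637, 0.1163]
tcp_rot: [3.142, -0.0, -0.069]
force: [-0.6, -0.6, -0.9]
width: -0.001
grasp_force: 0.3
```

Call:
{"method": "play_rows", "body": {"targets": [{"xyz": [0.003,0,0.001],"roll": 0,"grip": 0},{"xyz": [0.003,0,0.001],"roll": 0,"grip": 0},{"xyz": [0.003,0,0.001],"roll": 0,"grip": 0},{"xyz": [0.003,0,0.002],"roll": 0,"grip": 0},{"xyz": [0.002,0,0.002],"roll": 0,"grip": 0},{"xyz": [0.002,0,0.002],"roll": 0,"grip": 0},{"xyz": [0.001,0,0.002],"roll": 0,"grip": 0},{"xyz": [0,0,0.002],"roll": 0,"grip": 0}]}}

```text
time_s: 9.2
eef_pos: [0.5731, 0.0626, 0.1032]
tcp_rot: [-3.142, -0.001, -0.069]
force: [0.4, -0.1, 0.5]
width: -0.003
grasp_force: 0.3
```

```bash
python3 - <<'E'
from h import *
import cv2
im=ang();cv2.imwrite("pics/s5.png",im[120:260,200:360].repeat(4,0).repeat(4,1))
E
```

```text
0.54 25 0.0937 0.0897
0.55 52 0.0936 0.0901
0.56 3 0.1297 0.0925
0.58 6 0.1065 0.1054
0.59 60 0.111 0.1074
0.6 7 0.1095 0.1076
```

View pics/s5.png

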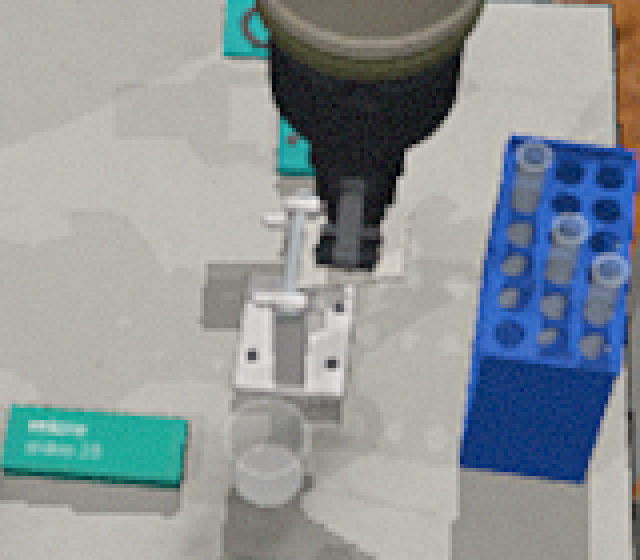

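The paddle is over, lying about 0.4 rad short of level with the finger on its far face. I'll press it down to the stop.

Call:
{"method": "play_rows", "body": {"targets": [{"xyz": [0.002,0,0.002],"roll": 0,"grip": 0},{"xyz": [0.002,0,0.002],"roll": 0,"grip": 0},{"xyz": [0.002,0,0.002],"roll": 0,"grip": 0},{"xyz": [0,0,0.002],"roll": 0,"grip": 0},{"xyz": [0,0,0.002],"roll": 0,"grip": 0},{"xyz": [0,0,0.002],"roll": 0,"grip": 0},{"xyz": [0,0,0.002],"roll": 0,"grip": 0},{"xyz": [0,0,0.001],"roll": 0,"grip": 0}]}}

```text
time_s: 9.92
eef_pos: [0.5786, 0.0622, 0.088]
tcp_rot: [3.142, 0.0, -0.069]
force: [0.1, -0.5, 0.3]
width: -0.001
grasp_force: 0.3
```

Call:
{"method": "play_rows", "body": {"targets": [{"xyz": [0,0,0.001],"roll": 0,"grip": 0},{"xyz": [0,0,0.0005],"roll": 0,"grip": 0},{"xyz": [0,0,0.0005],"roll": 0,"grip": 0},{"xyz": [0,0,0],"roll": 0,"grip": 0},{"xyz": [0,0,0],"roll": 0,"grip": 0},{"xyz": [0,0,0],"roll": 0,"grip": 0},{"xyz": [0,0,0],"roll": 0,"grip": 0},{"xyz": [0,0,0],"roll": 0,"grip": 0}]}}

```text
time_s: 10.58
eef_pos: [0.5787, 0.0622, 0.0874]
tcp_rot: [3.142, -0.0, -0.069]
force: [-4.5, 0.6, 10.3]
width: -0.001
grasp_force: 5.4
```

It is pressed onto its stop with 10 N. I'll retreat straight up and then back.

Call:
{"method": "play_rows", "body": {"targets": [{"xyz": [0,0,-0.003],"roll": 0,"grip": 0},{"xyz": [0,0,-0.01],"roll": 0,"grip": 0},{"xyz": [0,0,-0.02],"roll": 0,"grip": 0},{"xyz": [0,0,-0.02],"roll": 0,"grip": 0},{"xyz": [0,0,-0.02],"roll": 0,"grip": 0},{"xyz": [0,0,-0.02],"roll": 0,"grip": 0},{"xyz": [0,0,-0.02],"roll": 0,"grip": 0},{"xyz": [0,0,-0.02],"roll": 0,"grip": 0}]}}

```text
time_s: 11.25
eef_pos: [0.5785, 0.0622, 0.221]
tcp_rot: [-3.141, -0.0, -0.069]
force: [0.1, 0.0, 0.1]
width: 0.0
grasp_force: 0.0
```

Call:
{"method": "play_rows", "body": {"targets": [{"xyz": [-0.02,0,0],"roll": 0,"grip": 0},{"xyz": [-0.02,0,0],"roll": 0,"grip": 0},{"xyz": [-0.02,0,0],"roll": 0,"grip": 0},{"xyz": [-0.02,0,0],"roll": 0,"grip": 0},{"xyz": [-0.02,0,0],"roll": 0,"grip": 0},{"xyz": [-0.02,0,0],"roll": 0,"grip": 0},{"xyz": [0,0,0],"roll": 0,"grip": 0},{"xyz": [0,0,0],"roll": 0,"grip": 0}]}}

```text
time_s: 11.92
eef_pos: [0.4587, 0.0706, 0.2202]
tcp_rot: [-3.142, -0.002, -0.069]
force: [1.2, -0.5, 0.4]
width: -0.001
grasp_force: 0.0
```

```bash
python3 - <<'E'
from h import *
import cv2
im=ang();cv2.imwrite("pics/s6.png",im[120:340,160:360].repeat(2,0).repeat(2,1))
E
```

```text
0.54 25 0.0906 0.0885
0.55 58 0.0916 0.0882
0.56 56 0.0898 0.0874
0.57 64 0.0905 0.0878
0.58 56 0.0919 0.0883
0.59 62 0.0917 0.0876
0.6 31 0.0923 0.0874
```

View pics/s6.png

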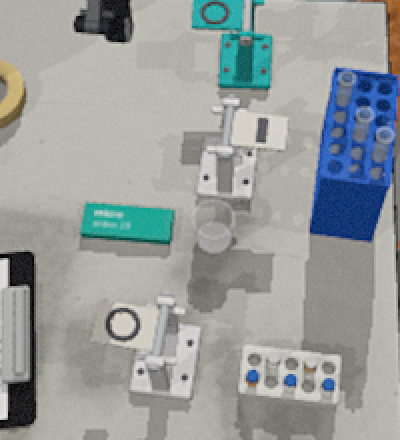

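The target paddle lies level on the far side with its bar face up at (262,130). The vials paddle, the rack and the other bystanders look undisturbed.

```bash
python3 -c "
from workcell import manip
print(manip.finish_job())"
```

```text
the job is handed in; nothing more can be done
None
```

The test tube rack's status paddle now lies flat on the far side with its bar face up, pushed by the fingertips and never pinched. The last picture shows the vials paddle and everything else undisturbed, and the job was handed in at about 12 s of the 38 s allowed.

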